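Push the pigment box home down its lane and shut the cabinet

TASK

Push the small pine box along its lane between the two guide rails into the open-topped cabinet until its far end rests against the back board, never letting the box touch either rail. Then push the cabinet's sliding plywood door fully shut. Only push with the fingers: do not pick up or tip the box, and leave the other things on the table where they stand.

Things in the scene. Friction and masses are not known exactly. Their poses are not given: they have to be found in the camera images.
- cabinet: Fixed plywood deck with a roofless pine cabinet at its far end. Origin: table height, lane centre line, in the sliding door's plane; x runs along the lane into the cabinet, y left, z up. Deck top 12 mm above the origin, x -182 to 133, y -62 to 62 mm; a 30 mm wide arm at x = 0 carries the door track out to y = 177 mm. The brass hook-and-eye latch is not used.
- back_board (a point): Centre of the back board's inner face: x = 112 mm, y = 0, 42 mm above the cabinet's origin, same axes. Cabinet walls stand 60 mm above the deck: back board 12 mm thick; side walls 10 mm thick with inner faces at y = -50 and +50 mm, from x = 22 mm on the left and x = -12 mm on the right (with the jamb).
- rails: Two dark wooden guide rails fixed on the deck parallel to the lane, 8 mm wide and 12 mm high above the deck, inner faces 82 mm apart (at y = -41 and +41 mm of the cabinet frame), from x = -104 to +111 mm with a gap at x = -10 to +11 mm for the door. Origin: 12 mm above the cabinet's origin, same axes.
- box: Loose shut pine box, 90 long (x) x 60 wide x 48 mm, 0.28 to 0.56 kg, on the deck in front of the doorway, nose between the rails, slightly askew. Origin: centre of underside; x points roughly into the cabinet; push its flat x = -45 mm end. Plain wood friction. Centred and square it has 11 mm to spare on each side. Home, its far end rests on the back board: origin at x = 67 mm of the cabinet.
- door (a joint): Door position along the cabinet's +y, in m: 0 = fully shut, 0.112 = fully open (stops at both). Starts nearly or fully open; slides with about 1.5 N and stays where left. The door is an upright plywood panel 100 mm wide, 12 mm thick (x = -6 to 6 mm of the cabinet), 1 to 56 mm above the deck; shut, it spans y = -50 to 50 mm, behind the box.
- door_edge (a point): Point on the door's outer (left, +y) end face, where it can be pushed towards -y of the cabinet: 35 mm above the deck, 12 mm in front of the door plane. A dark upright batten on the front of the panel, flush with that end, makes the end face 27 mm wide (x = -21 to +6 mm of the cabinet frame), from 17 to 56 mm above the deck.
- rider: Terracotta horse and rider on a 90 x 50 mm foot, 138 mm high, right of the cabinet; bystander. Origin: centre of the underside.
- brush_cup: White enamel cup with brushes, 70 mm wide, cup 80 mm and brushes 135 mm high, beyond the door track on the left; bystander. Origin: centre of the underside.
- palette_tile: Glazed tile 100 x 100 x 8 mm with four dabs of colour, left of the deck; bystander. Origin: centre of the underside.
- stone: Black obsidian polishing stone, 56 mm across, 24 mm high, right of the deck; bystander. Origin: centre of the underside.

How it is judged:
On the way, in this order (a step that is already met when the one before it is completed fails the run):
1. the box is home against the back board, the door still open (x of box in the frame of cabinet above 0.061 m and value of joint door above 0.08 m), for 0.2 s.
2. then the door is shut (value of joint door below 0.005 m), for 0.2 s.
At the end, for the whole second after the job is handed in: The box lies flat on the deck with its far end within 6 mm of the back board and within about 7 degrees of square, at rest, and the door is within 5 mm of fully shut (x of box in the frame of cabinet above 0.061 m and z of box in the frame of cabinet below 0.015 m and angle between the x axis of box and the x axis of cabinet, either way round below 0.12 rad and linear speed of box below 0.01 m/s and value of joint door below 0.005 m); the robot touches nothing.
It fails at once if the box touches a guide rail (contact force between box and rails above 0.2 N).
It fails at once if the box is lifted off the deck (z of box in the frame of cabinet above 0.018 m).
It fails at once if the box is tipped (angle between box's own z axis and vertical above 0.15 rad).
It fails at once if a bystander is moved by more than 15 mm (distance of any of rider, brush_cup, palette_tile, stone from where it was at the start of the episode above 0.015 m).
It also fails if it takes over 51 s, if anything falls off the work surface, if the arm or the gripper's body presses on something with over 40 N, if the wrist force passes 120 N, or if a joint passes its speed limit or range.

ROBOT

A 6-joint arm with a two-finger parallel gripper is mounted at the origin on the work surface. World frame = base frame: x ahead of the robot, y to its left, z up, the work surface at z = 0. Lengths are in m, angles in rad, forces in N, time in s.
With the tool pointing down it reaches from about 0.225 to 0.875 m from the base axis. Payload 3.4 kg.
Tool frame: the origin (TCP) lies between the finger pads; the fingertips stand 11 mm ahead of it and the grasp point (between the pads) lies 8 mm behind it; z points along the fingers, y is the line along which they close (so a half turn about z gives the same grasp; the last joint's range is limited). The gripper opens to 85 mm and grips with 20 to 120 N. Pads are 22 mm wide; open, the fingers measure 114 mm over their backs; the gripper's body (76 mm by 85 mm) begins 54 mm behind the grasp point. The pads swing forward as they close: fully open they stand 13 mm farther back than shut.
Start: joints at [-1.339, 0.276, 1.505, -0, 1.361, -0.121], TCP at [0.199, -0.54, 0.242] pointing down, gripper open.
Joint ranges: [-2.89, 2.89], [-0.75, 2.08], [0.22, 2.7], [-1.18, 4.32], [0.11, 2.71], [-2.7, 2.7]. Speed limits (rad/s): [2.57, 2.57, 3.14, 3.14, 3.14, 3.14].

INTERFACE

Orientations are given as a rotation vector (axis times angle).
In Python, from plant import * gives the robot as it stands.
- The arm moves only by the tool move_arm, never from a script. Its argument "steps" is a list of rows, each a list of 4 numbers: the shift along the tool's x, y, z as a fraction of full scale, then the turn about the tool's z as a fraction of full scale. A call has 1 to 12 rows; each row is the pose to reach, as a shift and turn from the pose commanded when the call began, along the tool's axes at that moment, turning the shorter way round; what a row does not reach only later rows make up. Full scale, the value 1, is 0.8 m for a shift and 360 degrees for a turn. A row lasts 1/10 s, in which the tool goes at most 50 mm and 8.59 degrees, less where a joint would pass 70% of its speed; a pose out of reach is approached as far as the arm can. A call with a number of a shift or a turn outside -1 to 1 is refused whole. A call with a gripper value outside its range is refused whole. "grip" is the gripper's target within -1 to 1 (fully open at 1, half-way at 0, shut at -1), set as the call begins (left out, the last holds). The fingers move at their own pace and stop on an object; the grip force is fixed at half the most. Time passes only in rows, so rows that repeat a pose let the fingers close. It gives the time, the measured TCP pose, the force, the opening and the grip force at its end, in the units of the state.
- get_obs(): the state, without advancing time (a new reading comes with each control period).
- read_camera(name): name is "scene" or "top" or "wrist"; returns a dict with "color" (384x512x3 uint8, red, green, blue), "mtx" (3x3 intrinsics, pixels), "camera_from_world" (4x4, takes a point from world to camera coordinates). Camera axes: x right, y up, looking along -z (the intrinsics and any distortion apply to the point x, -y, -z); pixel columns grow to the right and rows downward; lengths in m; the calibration is good to about 2 mm. A picture is of the moment at which its call begins. There is no depth.
- job_done(): hands the job in; it is judged then, once.
The state is a dict: "clock": time; "joints": joint angles; "qvel": joint speeds; "effort": joint torques, N m; "ee_pos": TCP position; "tool_rot": TCP orientation; "force": force on the tool from outside, world axes, zero at the start; "moment": the same for the moment, N m; "gripper_width": finger opening in m; "finger_force": force on a finger pad.
Only numpy, scipy, OpenCV 4.12 (cv2) and the standard library are available. Lean on these libraries where they do the work, as an engineer would, in place of code of your own. Each camera call takes 0.05 s, during which the arm holds its last target. There are 200 camera calls.

## Working session

There is one attempt and no reset: what is moved stays moved. The work goes in short steps, Python scripts to look and compute and a tool call to move; the robot and the scene stay as the last step left them, time stands still between calls to the robot, and variables do not carry over. Pictures are saved under pics/ and viewed, at most 13 in all, crops included, and the job is handed in when it is done.

Besides the shell and the picture viewer there is one more tool, called after "Emit:" by a JSON object that holds its "api" and its "payload", one argument or row to a line. move_arm: Moves the arm, as the interface text tells. Shift numbers are shares of 0.8 m and turn numbers shares of 360 degrees, none past 1 either way. Its arguments: {"type":"object","properties":{"steps":{"type":"array","items":{"type":"array","items":{"type":"number"}}},"grip":{"type":"number"}},"required":["steps"]}

```bash
mkdir -p pics; python3 - <<'E'
from plant import *
import cv2,pickle
o=get_obs();print(o)
d={}
for n in("scene","top"):
    c=read_camera(n);d[n]=c;cv2.imwrite(f"pics/{n}0.png",c["color"][...,::-1]);print(n,c["mtx"],c["camera_from_world"],[k for k in c])
pickle.dump(d,open("d0.pkl","wb"))
E
```

```text
{'clock': 0.0, 'joints': array([-1.33905776e+00,  2.76604002e-01,  1.50620508e+00,  5.05066881e-06,
        1.36067715e+00, -1.20984176e-01]), 'qvel': array([-0.00018732, -0.00038662, -0.0010874 ,  0.00113414,  0.0020732 ,
       -0.00039013]), 'effort': array([-1.11510613e-03, -4.16771650e+01, -2.45802498e+01, -1.31832603e-04,
        1.11771884e-02, -4.86384948e-06]), 'ee_pos': array([ 0.19851745, -0.53907376,  0.24140589]), 'tool_rot': array([-3.09100082e+00, -5.50854494e-01,  1.56791244e-04]), 'force': array([-0.508521  , -1.11202965,  0.64051989]), 'moment': array([0.0143367 , 0.00982908, 0.02487815]), 'finger_force': 0.0, 'gripper_width': 0.08528976021923851}
scene [[450.44130489   0.         256.34854052]
 [  0.         450.44130489 185.70359253]
 [  0.           0.           1.        ]] [[ 0.59958036  0.80022322 -0.01209096 -0.34810763]
 [-0.61442779  0.4699456   0.63374255  0.30442728]
 [ 0.5128176  -0.37255057  0.77344954 -1.25258367]
 [ 0.          0.          0.          1.        ]] ['color', 'mtx', 'camera_from_world']
top [[379.74639359   0.         251.88629623]
 [  0.         379.74639359 197.42992799]
 [  0.           0.           1.        ]] [[-1.52450410e-02 -9.99553326e-01 -2.57048272e-02  3.49814994e-04]
 [ 9.90544151e-01 -1.86031812e-02  1.35927209e-01 -5.80240594e-01]
 [-1.36344685e-01 -2.33895504e-02  9.90385307e-01 -6.75531173e-01]
 [ 0.00000000e+00  0.00000000e+00  0.00000000e+00  1.00000000e+00]] ['color', 'mtx', 'camera_from_world']
```

View pics/top0.png

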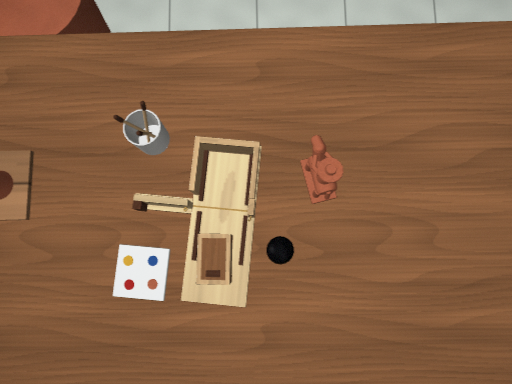

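View pics/scene0.png

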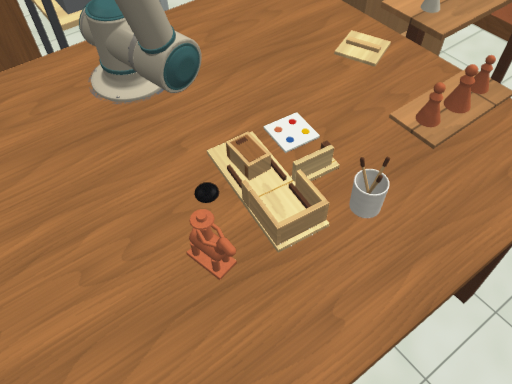

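The top view shows the deck spanning about (183–260, 137–306), the box at (196–231, 233–285), and the door and track arm at (133–192, 193–213). The stone is at (280,250), the tile at (141,272), the cup at (147,132) and the rider at (322,180). The scene view agrees: the door is open to the left.

```bash
cat > h.py <<'E'
import numpy as np,cv2,pickle
def ray(c,px,z):
    M=c["camera_from_world"];R=M[:3,:3];o=-R.T@M[:3,3]
    px=np.atleast_2d(np.array(px,float));K=c["mtx"]
    d=np.c_[(px[:,0]-K[0,2])/K[0,0],-(px[:,1]-K[1,2])/K[1,1],-np.ones(len(px))]@R
    return o+d*((z-o[2])/d[:,2])[:,None]
def proj(c,P):
    M=c["camera_from_world"];p=np.atleast_2d(P)@M[:3,:3].T+M[:3,3];K=c["mtx"]
    return np.c_[K[0,2]+K[0,0]*p[:,0]/-p[:,2],K[1,2]+K[1,1]*p[:,1]/p[:,2]]
E
python3 - <<'E'
from h import *
d=pickle.load(open("d0.pkl","rb"));c=d["top"]
im=cv2.resize(c["color"][125:315,110:270,::-1],None,fx=3.1,fy=3.1,interpolation=cv2.INTER_CUBIC)
cv2.imwrite("pics/top0c.png",im)
M=c["camera_from_world"];print(-M[:3,:3].T@M[:3,3])
print(ray(c,[[183,303],[246,306]],.012))
print(ray(c,[[192,136],[260,142]],.072))
print(ray(c,[[197,234],[229,234],[231,284],[197,284]],.06))
print(ray(c,[[280,250],[141,272]],.01))
E
```

```text
[ 0.48265417 -0.02624503  0.74791562]
[[0.3846798  0.12466181 0.012     ]
 [0.3777818  0.00537174 0.012     ]]
[[ 0.69221497  0.09852391  0.072     ]
 [ 0.67796474 -0.02672004  0.072     ]]
[[0.51234996 0.09048826 0.06      ]
 [0.51140373 0.03240476 0.06      ]
 [0.42287774 0.02946933 0.06      ]
 [0.42366522 0.09009108 0.06      ]]
[[ 0.48126052 -0.06130142  0.01      ]
 [ 0.44339281  0.20685488  0.01      ]]
```

View pics/top0c.png

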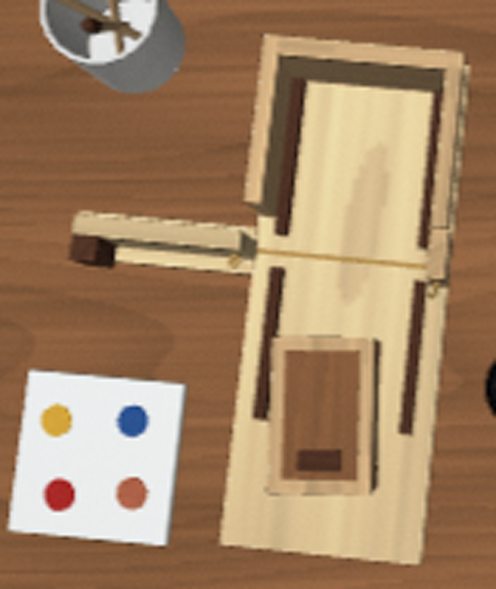

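The crop confirms it: the box is at the front with its nose between the rails, and the door with its dark batten is open on the left. From rough measurement, the cabinet yaw is about -5° with its origin near (0.562, 0.048). The box sits a few mm left and is yawed about +4° relative to the lane. I'll move above it for a close look.

Emit:
{"api": "move_arm", "payload": {
  "steps": [
    [0.495,-0.615,0,0.07],
    [0.495,-0.615,0,0.07],
    [0.495,-0.615,0,0.07],
    [0.495,-0.615,0,0.07],
    [0.495,-0.615,0,0.07],
    [0.495,-0.615,0,0.07],
    [0.495,-0.615,0,0.07],
    [0.495,-0.615,0,0.07],
    [0.495,-0.615,0,0.07],
    [0.495,-0.615,0,0.07],
    [0.495,-0.615,0,0.07],
    [0.495,-0.615,0,0.07]
  ],
  "grip": -0.3
}}

```text
clock: 1.3
ee_pos: [0.3902, 0.0311, 0.2423]
tool_rot: [3.138, -0.136, 0.001]
force: [0.2, -0.6, 0.1]
gripper_width: 0.03
finger_force: 0.0
```

```bash
python3 - <<'E'
from plant import *
from h import *
c=read_camera("wrist");pickle.dump(c,open("w1.pkl","wb"))
cv2.imwrite("pics/w1.png",c["color"][...,::-1])
M=c["camera_from_world"];o=get_obs();print(o["ee_pos"],o["tool_rot"],o["gripper_width"],-M[:3,:3].T@M[:3,3])
E
```

```text
[0.39223351 0.03922139 0.24241068] [-3.13038014  0.12507402 -0.00440827] 0.02949960049050294 [0.4727432  0.02385606 0.37366298]
```

View pics/w1.png

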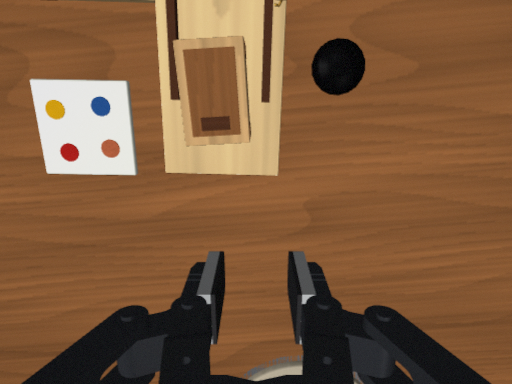

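The wrist view shows the deck front edge from (165,173) to (279,176) and the rails at columns ~170–180 and 262–271, starting near row 101. The box top corners are about (175,40), (240,37), (249,142) and (185,146).

```bash
python3 - <<'E'
from h import *
c=pickle.load(open("w1.pkl","rb"));im=c["color"]
hsv=cv2.cvtColor(im,cv2.COLOR_RGB2HSV)
def prow(a,b,rows):
    for r in rows: print(r,[int(v) for v in hsv[r,a:b,2]])
prow(160,190,[20,60,90]);prow(232,290,[20,60,90])
ax=ray(c,[[165,173],[279,176]],.012);print("deckfront",ax)
print("deck edges",ray(c,[[156,5],[165,170],[285,5],[279,172]],.012))
print("box",ray(c,[[175,40],[240,37],[249,142],[185,146]],.06))
t=pickle.load(open("d0.pkl","rb"))["top"]
s=lambda p:np.array(p)/3.1+np.array([110,125])-.34
print("top rails inner edge z.024 L front,gap R front,gap L2 ,R2",ray(t,s([[268,419],[283,268],[401,433],[416,282],[288,235],[303,80],[419,247],[432,92]]),.024))
E
```

```text
20 [230, 229, 229, 226, 226, 223, 164, 90, 74, 74, 77, 77, 75, 75, 73, 52, 31, 98, 192, 219, 217, 219, 219, 222, 223, 222, 222, 220, 218, 220]
60 [229, 228, 229, 228, 228, 227, 226, 223, 168, 94, 75, 78, 75, 76, 72, 157, 186, 190, 194, 197, 201, 204, 202, 194, 155, 135, 133, 133, 132, 131]
90 [188, 222, 227, 226, 226, 226, 225, 225, 223, 221, 149, 75, 75, 74, 75, 74, 77, 73, 88, 163, 191, 193, 196, 197, 203, 206, 203, 173, 142, 134]
20 [223, 221, 219, 218, 218, 218, 219, 219, 220, 222, 220, 222, 223, 222, 223, 224, 224, 226, 227, 227, 226, 225, 223, 223, 221, 222, 222, 222, 221, 221, 220, 176, 106, 76, 76, 76, 78, 77, 76, 76, 148, 198, 209, 211, 211, 210, 207, 206, 203, 199, 196, 196, 185, 137, 121, 127, 126, 127]
60 [135, 133, 132, 162, 188, 198, 202, 207, 203, 199, 194, 186, 132, 104, 197, 224, 223, 224, 226, 226, 222, 222, 222, 220, 221, 221, 221, 222, 221, 220, 161, 88, 77, 75, 74, 75, 79, 74, 97, 179, 207, 211, 211, 212, 209, 209, 205, 202, 200, 198, 194, 152, 129, 134, 133, 134, 136, 135]
90 [133, 132, 134, 133, 131, 142, 180, 201, 206, 209, 204, 198, 193, 186, 127, 106, 197, 2
[... 266 characters left out ...]
0.012     ]]
deck edges [[ 0.55266888  0.11107713  0.012     ]
 [ 0.39409018  0.13003897  0.012     ]
 [ 0.54212054 -0.01021839  0.012     ]
 [ 0.38098493  0.00598527  0.012     ]]
box [[0.51488137 0.08825208 0.06      ]
 [0.51241638 0.03343049 0.06      ]
 [0.42398885 0.03411143 0.06      ]
 [0.42546695 0.09356298 0.06      ]]
top rails inner edge z.024 L front,gap R front,gap L2 ,R2 [[ 0.46531932  0.09806454  0.024     ]
 [ 0.55761362  0.08917119  0.024     ]
 [ 0.45575189  0.01700361  0.024     ]
 [ 0.54746317  0.00675877  0.024     ]
 [ 0.57818948  0.08611121  0.024     ]
 [ 0.67705186  0.07681857  0.024     ]
 [ 0.56917756  0.00462937  0.024     ]
 [ 0.66747441 -0.00482933  0.024     ]]
```

Emit:
{"api": "move_arm", "payload": {
  "steps": [
    [0,0,0,0],
    [0,0,0,0],
    [0,0,0,0]
  ]
}}

```text
clock: 1.65
ee_pos: [0.3898, 0.0279, 0.2421]
tool_rot: [3.138, -0.14, -0.001]
force: [0.8, -0.6, -0.5]
gripper_width: 0.0301
finger_force: 0.0
```

```bash
cat >> h.py <<'E'
from scipy.spatial.transform import Rotation as Ro
Y=-0.101;O=np.array([.564,.0485]);A=np.array([[np.cos(Y),np.sin(Y)],[-np.sin(Y),np.cos(Y)]])
def rel(o,xc,yc,z,yaw=Y):   # goal in cabinet frame -> row numbers
    R=Ro.from_rotvec(o["tool_rot"]).as_matrix();g=np.r_[O+A.T@[xc,yc],z]
    y=np.arctan2(R[1,0],R[0,0]);dy=(yaw-y+np.pi)%(2*np.pi)-np.pi
    print("yaw",np.degrees(y),"at cab",A@(o["ee_pos"][:2]-O),o["ee_pos"][2],"row",np.round(np.r_[R.T@(g-o["ee_pos"])/.8,-dy/2/np.pi],4))
E
python3 - <<'E'
from plant import *
from h import *
o=get_obs();rel(o,-.165,0,.2);rel(o,-.165,0,.034)
E
```

```text
yaw -5.093249718030944 at cab [-0.17122509 -0.03810774] 0.24207215439432342 row [ 0.0084 -0.0476  0.0526  0.0019]
yaw -5.093249718030944 at cab [-0.17122509 -0.03810774] 0.24207215439432342 row [ 0.0085 -0.0477  0.2601  0.0019]
```

Emit:
{"api": "move_arm", "payload": {
  "steps": [
    [0.008,-0.048,0,0.002],
    [0.008,-0.048,0,0.002],
    [0.008,-0.048,0,0.002],
    [0.008,-0.048,0,0.002],
    [0.008,-0.048,0,0.002]
  ]
}}

```text
clock: 2.15
ee_pos: [0.3997, 0.0655, 0.2423]
tool_rot: [3.137, -0.16, -0.0]
force: [-1.2, -0.0, 0.2]
gripper_width: 0.0301
finger_force: 0.0
```

```bash
python3 - <<'E'
from plant import *
from h import *
o=get_obs();rel(o,-.165,0,.034)
c=read_camera("wrist");pickle.dump(c,open("w2.pkl","wb"))
cv2.imwrite("pics/w2.png",cv2.resize(c["color"][:192,100:420,::-1],None,fx=2.5,fy=2.5,interpolation=cv2.INTER_CUBIC))
E
```

```text
yaw -5.83090068810843 at cab [-0.16515152  0.00030715] 0.24225273169264488 row [ 2.000e-04  3.000e-04  2.603e-01 -1.000e-04]
```

View pics/w2.png

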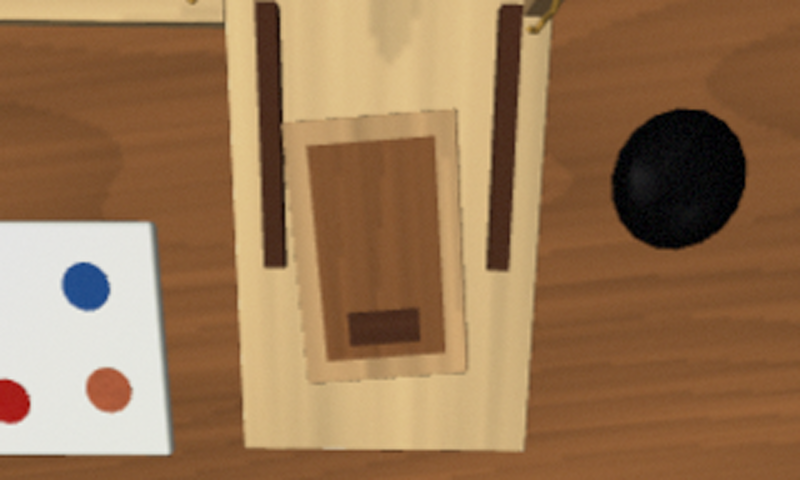

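Static view (crop at 2.5×, origin (100,0)): the box top corners are (283,124), (455,110), (466,373) and (309,383). The inner rail edges run (278,5)→(287,267) and (500,5)→(487,270).

```bash
python3 - <<'E'
from h import *
c=pickle.load(open("w2.pkl","rb"));f=lambda p:np.array(p)/2.5+[100-.3,-.3]
C=lambda P:(P[:,:2]-O)@A.T*1000
print("box",C(ray(c,f([[283,124],[455,110],[466,373],[309,383]]),.06)).round(1))
print("rails",C(ray(c,f([[278,5],[287,267],[500,5],[487,270]]),.024)).round(1))
print("front",C(ray(c,f([[245,447],[523,451]]),.012)).round(1))
E
```

```text
box [[ -53.2   36.3]
 [ -48.9  -22. ]
 [-138.3  -28.2]
 [-141.9   30.3]]
rails [[ -10.1   40.6]
 [-102.2   41. ]
 [ -10.1  -40.2]
 [-103.4  -38.7]]
front [[-179.5   64. ]
 [-181.5  -58.7]]
```

Emit:
{"api": "move_arm", "payload": {
  "steps": [
    [0,0,0.06,0],
    [0,0,0.12,0],
    [0,0,0.18,0],
    [0,0,0.22,0],
    [0,0,0.25,0],
    [0,0,0.26,0],
    [0,0,0.26,0],
    [0,0,0.26,0]
  ]
}}

```text
clock: 3.0
ee_pos: [0.401, 0.0664, 0.0351]
tool_rot: [3.138, -0.157, 0.003]
force: [0.6, 0.2, -0.2]
gripper_width: 0.03
finger_force: 0.0
```

Emit:
{"api": "move_arm", "payload": {
  "steps": [
    [0.006,0,0,0],
    [0.011,0,0,0],
    [0.015,0,0,0],
    [0.019,0,0,0],
    [0.023,0,0,0],
    [0.027,0,0,0],
    [0.031,0,0,0],
    [0.035,0,0,0],
    [0.035,0,0,0]
  ]
}}

```text
clock: 3.9
ee_pos: [0.4291, 0.0637, 0.0342]
tool_rot: [3.137, -0.156, 0.003]
force: [-1.5, 0.1, 0.5]
gripper_width: 0.0297
finger_force: 0.7
```

```bash
python3 - <<'E'
from plant import *
from h import *
o=get_obs();rel(o,.011,0,.034)
c=read_camera("top");pickle.dump(c,open("t3.pkl","wb"))
w=read_camera("wrist")
a=cv2.resize(c["color"][190:320,170:270,::-1],None,fx=4,fy=4,interpolation=cv2.INTER_CUBIC)
b=cv2.resize(w["color"][...,::-1],(380,285));im=np.zeros((520,780,3),np.uint8);im[:,:400]=a;im[:285,400:]=b
cv2.imwrite("pics/m3.png",im)
E
```

```text
yaw -5.710297718225799 at cab [-0.13577807  0.00146788] 0.034221260775340406 row [0.1835 0.0021 0.0006 0.0002]
```

View pics/m3.png

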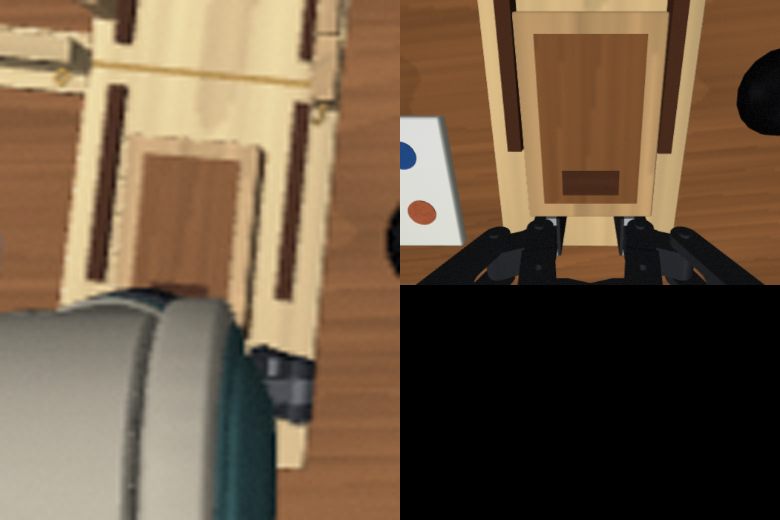

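The box has squared up against the two fingers (the wrist crop shows it square, 515–665 wide, centred between the rails). Before going deeper, I'll check that the finger linkage clears the cabinet walls.

```bash
python3 - <<'E'
from plant import *
from h import *
c=pickle.load(open("w2.pkl","rb"));M=c["camera_from_world"];cam=-M[:3,:3].T@M[:3,3]
tcp=np.array([.3997,.0655,.2423])
for px in([205,255],[185,275],[180,300],[120,310],[100,322],[60,345],[25,378]):
    d=ray(c,[px],0)[0]-cam
    u=np.r_[A[0],0]
    for off in(0,.011):
        p=cam+d*(((tcp+u*off-cam)@u)/(d@u))-tcp
        print(px,off,"y",(p@np.r_[A[1],0]*1000).round(),"above tcp",(p[2]*1000).round())
w=read_camera("wrist");f=lambda p:(np.array(p)-[400,0])*512/380.
C=lambda P:(P[:,:2]-O)@A.T*1000
print(C(ray(w,f([[513,12],[668,12],[652,216],[527,216]]),.06)).round(1))
E
```

```text
[205, 255] 0 y 26.0 above tcp -25.0
[205, 255] 0.011 y 23.0 above tcp -5.0
[185, 275] 0 y 33.0 above tcp -6.0
[185, 275] 0.011 y 28.0 above tcp 12.0
[180, 300] 0 y 31.0 above tcp 13.0
[180, 300] 0.011 y 27.0 above tcp 29.0
[120, 310] 0 y 53.0 above tcp 20.0
[120, 310] 0.011 y 46.0 above tcp 34.0
[100, 322] 0 y 58.0 above tcp 27.0
[100, 322] 0.011 y 50.0 above tcp 41.0
[60, 345] 0 y 66.0 above tcp 38.0
[60, 345] 0.011 y 57.0 above tcp 51.0
[25, 378] 0 y 69.0 above tcp 52.0
[25, 378] 0.011 y 60.0 above tcp 63.0
[[ -34.6   30.4]
 [ -34.5  -27.9]
 [-123.4  -28.9]
 [-123.4   32. ]]
```

The linkage would come near the jamb top at this height, so I'll back off, raise 16 mm, narrow the fingers, and then go on pushing.

Emit:
{"api": "move_arm", "payload": {
  "steps": [
    [-0.01,0,0,0],
    [-0.01,0,-0.02,0],
    [-0.01,0,-0.02,0],
    [-0.01,0,-0.02,0],
    [-0.01,0,-0.02,0]
  ],
  "grip": -0.5
}}

```text
clock: 4.55
ee_pos: [0.4199, 0.0647, 0.0501]
tool_rot: [3.138, -0.156, 0.001]
force: [-0.3, 0.2, -0.2]
gripper_width: 0.0214
finger_force: 0.0
```

Emit:
{"api": "move_arm", "payload": {
  "steps": [
    [0.006,0,0,0],
    [0.011,0,0,0],
    [0.018,0,0,0],
    [0.026,0,0,0],
    [0.035,0,0,0],
    [0.044,0,0,0],
    [0.053,0,0,0],
    [0.062,0,0,0],
    [0.07,0,0,0],
    [0.076,0,0,0],
    [0.08,0,0,0],
    [0.08,0,0,0]
  ]
}}

```text
clock: 5.75
ee_pos: [0.4846, 0.0582, 0.0504]
tool_rot: [3.138, -0.156, 0.003]
force: [-1.7, -0.5, -0.8]
gripper_width: 0.0214
finger_force: 0.2
```

```bash
python3 - <<'E'
from plant import *
from h import *
o=get_obs();rel(o,.010,0.001,.05)
w=read_camera("wrist");pickle.dump(w,open("w4.pkl","wb"))
cv2.imwrite("pics/w4.png",w["color"][...,::-1])
E
```

```text
yaw -5.705876248946899 at cab [-0.08002145  0.00167429] 0.05044745004203731 row [0.1125 0.001  0.0007 0.0002]
```

View pics/w4.png

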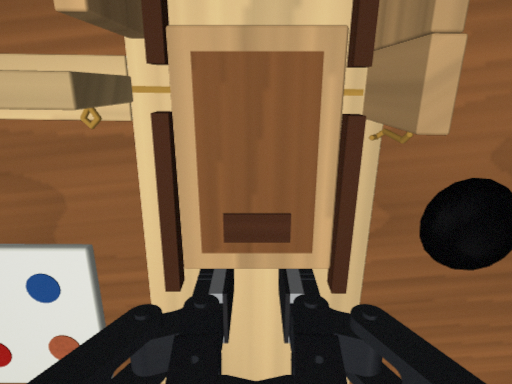

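The box is square and centred, with top corners (168,27), (347,27), (330,268) and (183,268). Continuing in.

Emit:
{"api": "move_arm", "payload": {
  "steps": [
    [0.006,0,0,0],
    [0.013,0,0,0],
    [0.021,0,0,0],
    [0.029,0,0,0],
    [0.038,0,0,0],
    [0.047,0,0,0],
    [0.056,0,0,0],
    [0.065,0,0,0],
    [0.073,0,0,0],
    [0.08,0,0,0],
    [0.085,0,0,0],
    [0.085,0,0,0]
  ]
}}

```text
clock: 7.0
ee_pos: [0.5528, 0.0514, 0.0502]
tool_rot: [3.138, -0.157, 0.004]
force: [-0.7, -0.8, -0.4]
gripper_width: 0.0213
finger_force: 0.4
```

```bash
python3 - <<'E'
from plant import *
from h import *
o=get_obs();rel(o,.010,0.001,.05)
w=read_camera("wrist");pickle.dump(w,open("w5.pkl","wb"))
cv2.imwrite("pics/w5.png",w["color"][...,::-1])
E
```

```text
yaw -5.714033043529927 at cab [-0.01142098  0.0017382 ] 0.05023907071583194 row [0.0268 0.001  0.0004 0.0002]
```

View pics/w5.png

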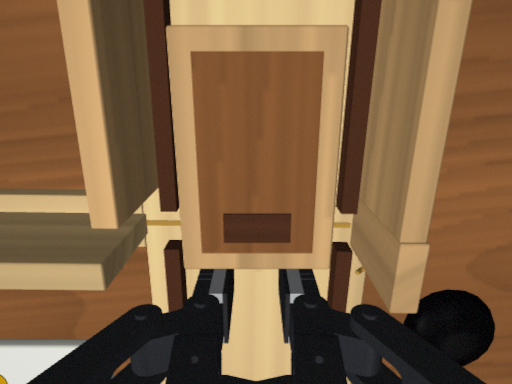

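The box is still square, now half in, and the jamb top is at (405,290), close to the linkage. I'll rise a little more and finish gently.

Emit:
{"api": "move_arm", "payload": {
  "steps": [
    [0,0,-0.004,0],
    [0.003,0,-0.007,0],
    [0.007,0,-0.007,0],
    [0.012,0,-0.007,0],
    [0.017,0,-0.007,0],
    [0.021,0,-0.007,0],
    [0.024,0,-0.007,0],
    [0.026,0,-0.007,0],
    [0.027,0,-0.007,0],
    [0.027,0,-0.007,0]
  ]
}}

```text
clock: 8.05
ee_pos: [0.5728, 0.0494, 0.0559]
tool_rot: [3.138, -0.156, 0.0]
force: [-4.6, 0.6, 2.9]
gripper_width: 0.0214
finger_force: 2.1
```

Emit:
{"api": "move_arm", "payload": {
  "steps": [
    [0.001,0,0,0],
    [0.002,0,0,0],
    [0.002,0,0,0]
  ]
}}

```text
clock: 8.35
ee_pos: [0.5745, 0.0492, 0.0558]
tool_rot: [3.138, -0.156, 0.001]
force: [-4.3, 1.0, 3.3]
gripper_width: 0.0215
finger_force: 2.0
```

```bash
python3 - <<'E'
from plant import *
from h import *
o=get_obs();rel(o,.010,0.001,.05);print(o["force"],o["moment"])
w=read_camera("wrist");pickle.dump(w,open("w6.pkl","wb"))
cv2.imwrite("pics/w6.png",w["color"][...,::-1])
s=read_camera("scene");pickle.dump(s,open("s6.pkl","wb"))
im=np.zeros((600,800,3),np.uint8);im[:384,:512]=w["color"][...,::-1]
im[384:600,:400]=cv2.resize(s["color"][150:258,200:400,::-1],(400,216))
cv2.imwrite("pics/m6.png",im)
E
```

```text
yaw -5.704981266940289 at cab [0.0103621  0.00177979] 0.05584062969106283 row [-0.0005  0.001   0.0073  0.0002]
[-4.26820056  0.97106699  3.32101523] [ 0.07260651  0.61826244 -0.01477514]
```

View pics/m6.png

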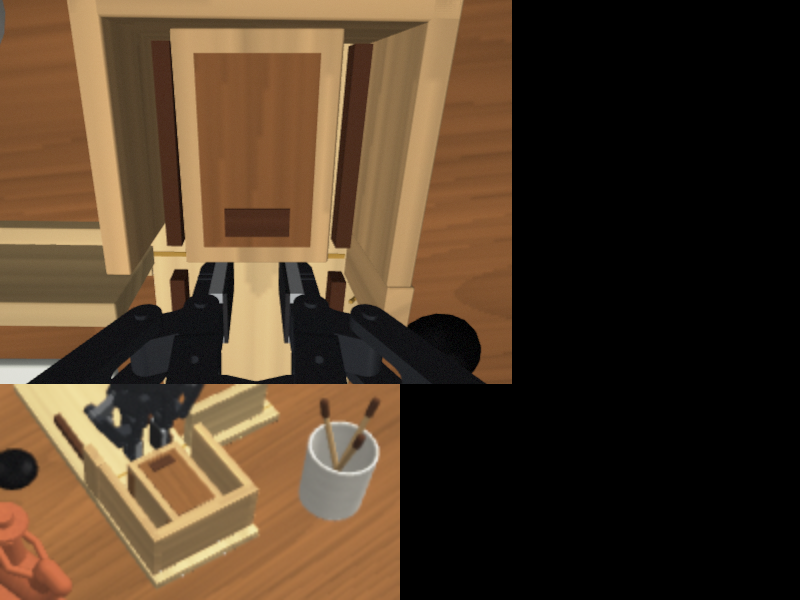

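The wrist picture shows the box inside, nose at row 28 and rear at row 262, with the back board's inner top edge at row 16. The scene view shows it nearly at the back. Computing the gap.

```bash
python3 - <<'E'
from h import *
w=pickle.load(open("w6.pkl","rb"));C=lambda P:(P[:,:2]-O)@A.T*1000
print(C(ray(w,[[172,28.5],[343,28.5],[256,28.5],[328,262],[188,262]],.06)).round(1),C(ray(w,[[256,17],[256,18]],.072)).round(1))
print(w["color"][10:34,256].mean(1).round(),w["color"][255:268,256].mean(1).round())
E
```

```text
[[111.5  30.2]
 [111.6 -27.7]
 [111.6   1.7]
 [ 22.7 -28.8]
 [ 22.6  30.3]] [[113.    1.7]
 [112.7   1.7]]
[153. 150. 153. 152. 150. 150. 143. 133. 115.  83.  63.  61.  62.  64.
  66.  67.  64.  72. 100. 132. 141. 144. 143. 143.] [145. 146. 146. 148. 146. 145. 144. 150. 167. 166. 167. 167. 167.]
```

Box origin is at about x = 67 mm, home. I'll make one confirming nudge, then back off and lift.

Emit:
{"api": "move_arm", "payload": {
  "steps": [
    [0.001,0,0,0],
    [0.002,0,0,0],
    [0.002,0,0,0],
    [0.002,0,0,0]
  ]
}}

```text
clock: 8.85
ee_pos: [0.5746, 0.0492, 0.0558]
tool_rot: [3.138, -0.156, -0.004]
force: [-6.8, 0.6, 5.1]
gripper_width: 0.0213
finger_force: 3.2
```

```bash
python3 - <<'E'
from plant import *
from h import *
o=get_obs();rel(o,-.012,0.21,.12);print(o["force"])
w=read_camera("wrist")
print(w["color"][255:268,256].mean(1).round())
E
```

```text
yaw -5.70977988561244 at cab [0.01050787 0.00176053] 0.055817858099070326 row [-2.800e-02 -2.603e-01 -8.020e-02  2.000e-04]
[-6.82114684  0.62699057  5.13627723]
[145. 145. 147. 146. 147. 145. 142. 144. 167. 165. 166. 168. 167.]
```

Emit:
{"api": "move_arm", "payload": {
  "steps": [
    [-0.01,0,0,0],
    [-0.012,0,-0.02,0],
    [-0.012,0,-0.06,0],
    [-0.012,0,-0.1,0],
    [-0.012,0,-0.1,0]
  ]
}}

```text
clock: 9.4
ee_pos: [0.5713, 0.0498, 0.1407]
tool_rot: [3.138, -0.156, 0.022]
force: [1.9, -0.9, 0.5]
gripper_width: 0.0214
finger_force: 0.0
```

Emit:
{"api": "move_arm", "payload": {
  "steps": [
    [-0.016,-0.05,0,0],
    [-0.016,-0.1,0,0],
    [-0.016,-0.15,0,0],
    [-0.016,-0.2,0,0],
    [-0.016,-0.245,0,0],
    [-0.016,-0.245,0,0],
    [-0.016,-0.245,0,0]
  ],
  "grip": -1
}}

```text
clock: 10.1
ee_pos: [0.5734, 0.2469, 0.135]
tool_rot: [3.137, -0.153, 0.001]
force: [-0.1, -0.2, 0.5]
gripper_width: -0.0003
finger_force: 0.0
```

```bash
python3 - <<'E'
from plant import *
from h import *
o=get_obs();rel(o,-.010,0.198,.055);print(o["force"],o["gripper_width"])
w=read_camera("wrist");pickle.dump(w,open("w7.pkl","wb"));t=read_camera("top")
im=np.zeros((600,800,3),np.uint8);im[:384,:512]=w["color"][...,::-1]
im[384:600,:400]=cv2.resize(t["color"][120:228,100:300,::-1],(400,216))
cv2.imwrite("pics/m7.png",im)
E
```

```text
yaw -5.593724483920887 at cab [-0.01066781  0.19837967] 0.13501692039835544 row [0.0007 0.0004 0.1    0.0005]
[-0.05943682 -0.20571481  0.46740621] -0.0002597792042751713
```

View pics/m7.png

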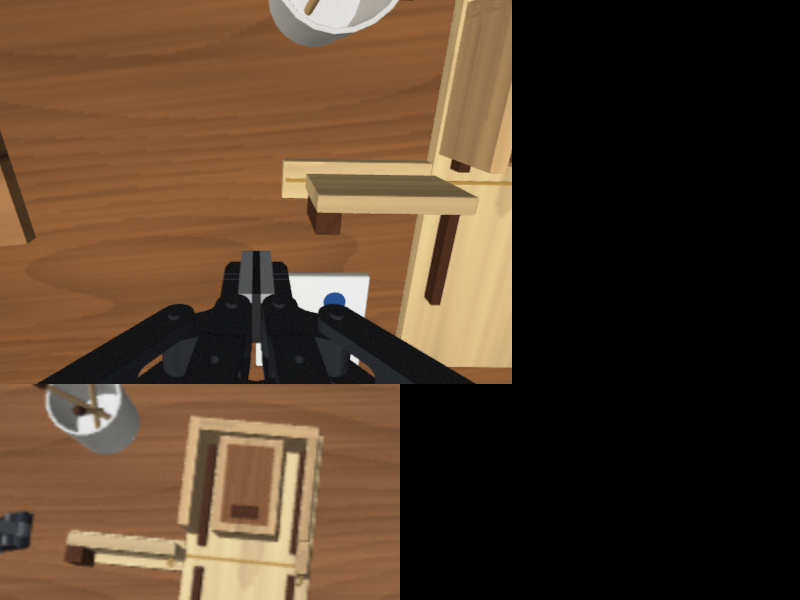

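The box is home and square. The door is still open, its batten end at about (308,197) in the wrist view, and the shut fingers are out to its left. Descending beside it, then pushing it shut.

Emit:
{"api": "move_arm", "payload": {
  "steps": [
    [0.001,0,0.04,0],
    [0.001,0,0.08,0],
    [0.001,0,0.096,0],
    [0.001,0,0.096,0],
    [0.001,0,0.096,0]
  ]
}}

```text
clock: 10.7
ee_pos: [0.5747, 0.2458, 0.0598]
tool_rot: [-3.137, 0.158, -0.002]
force: [-0.3, 0.5, 0.7]
gripper_width: 0.0001
finger_force: 0.0
```

Emit:
{"api": "move_arm", "payload": {
  "steps": [
    [0,0.01,0,0],
    [0,0.02,0,0],
    [0,0.03,0,0],
    [0,0.04,0,0],
    [0,0.05,0,0],
    [0,0.06,0,0],
    [0,0.06,0,0]
  ]
}}

```text
clock: 11.4
ee_pos: [0.5688, 0.1971, 0.0591]
tool_rot: [3.137, -0.158, -0.001]
force: [0.3, 0.3, -0.1]
gripper_width: -0.0002
finger_force: 0.0
```

```bash
python3 - <<'E'
from plant import *
from h import *
o=get_obs();rel(o,-.010,.0645,.058);print(o["force"])
E
```

```text
yaw -5.75514164954605 at cab [-0.01017494  0.14837798] 0.059060956501264694 row [2.000e-04 1.048e-01 1.400e-03 1.000e-04]
[ 0.2949477   0.27901405 -0.14003531]
```

Emit:
{"api": "move_arm", "payload": {
  "steps": [
    [0,0.008,0,0],
    [0,0.016,0,0],
    [0,0.024,0,0],
    [0,0.032,0,0],
    [0,0.04,0,0],
    [0,0.048,0,0],
    [0,0.056,0,0],
    [0,0.064,0,0],
    [0,0.072,0,0],
    [0,0.08,0,0]
  ]
}}

```text
clock: 12.4
ee_pos: [0.5625, 0.1343, 0.059]
tool_rot: [3.138, -0.156, -0.0]
force: [-0.8, 1.5, -0.1]
gripper_width: 0.0002
finger_force: 0.7
```

Emit:
{"api": "move_arm", "payload": {
  "steps": [
    [0,0.006,0,0],
    [0,0.012,0,0],
    [0,0.016,0,0],
    [0,0.02,0,0],
    [0,0.022,0,0],
    [0,0.024,0,0],
    [0,0.024,0,0]
  ]
}}

```text
clock: 13.1
ee_pos: [0.561, 0.1155, 0.0591]
tool_rot: [3.137, -0.156, 0.001]
force: [0.4, 0.2, 0.3]
gripper_width: -0.0001
finger_force: 0.1
```

```bash
python3 - <<'E'
from plant import *
from h import *
o=get_obs();rel(o,-.010,.0645,.058);print(o["force"])
w=read_camera("wrist");t=read_camera("top");pickle.dump((w,t),open("w8.pkl","wb"))
im=np.zeros((600,800,3),np.uint8);im[:384,:512]=w["color"][...,::-1]
im[384:600,:400]=cv2.resize(t["color"][120:228,100:300,::-1],(400,216))
cv2.imwrite("pics/m8.png",im)
E
```

```text
yaw -5.696915263165955 at cab [-0.00975915  0.06632386] 0.059128519053273806 row [-0.0003  0.0023  0.0014  0.0002]
[0.41006783 0.22964234 0.27166674]
```

Emit:
{"api": "move_arm", "payload": {
  "steps": [
    [0,0.002,0,0],
    [0,0.004,0,0],
    [0,0.005,0,0],
    [0,0.005,0,0]
  ]
}}

```text
clock: 13.6
ee_pos: [0.561, 0.1133, 0.0593]
tool_rot: [-3.134, 0.158, -0.002]
force: [0.7, 6.6, -1.0]
gripper_width: -0.0
finger_force: 3.1
```

Emit:
{"api": "move_arm", "payload": {
  "steps": [
    [0,0.001,0,0],
    [0,0.002,0,0],
    [0,0.003,0,0],
    [0,0.003,0,0]
  ]
}}

```text
clock: 14.0
ee_pos: [0.561, 0.1131, 0.0594]
tool_rot: [-3.13, 0.16, -0.003]
force: [1.4, 12.1, -0.5]
gripper_width: -0.0001
finger_force: 6.2
```

The door is against its stop: force rises to 12 N with no motion. Retreating and checking.

Emit:
{"api": "move_arm", "payload": {
  "steps": [
    [0,-0.02,0,0],
    [0,-0.04,0,0],
    [0,-0.05,-0.04,0],
    [0,-0.05,-0.1,0],
    [0,-0.1,-0.15,0],
    [0,-0.15,-0.15,0],
    [0,-0.2,-0.15,0],
    [0,-0.2,-0.15,0],
    [0,-0.2,-0.15,0]
  ]
}}

```text
clock: 14.9
ee_pos: [0.5755, 0.2696, 0.1786]
tool_rot: [3.136, -0.152, -0.001]
force: [0.3, -0.3, -0.6]
gripper_width: 0.0002
finger_force: 0.0
```

```bash
python3 - <<'E'
from plant import *
from h import *
t=read_camera("top");s=read_camera("scene");pickle.dump((t,s),open("t9.pkl","wb"))
im=np.zeros((600,800,3),np.uint8)
im[:600,:400]=cv2.resize(t["color"][125:275,170:270,::-1],(400,600),interpolation=cv2.INTER_CUBIC)
im[:330,400:]=cv2.resize(s["color"][125:257,190:350,::-1],(400,330),interpolation=cv2.INTER_CUBIC)
cv2.imwrite("pics/m9.png",im)
E
```

```text
(no output)
```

View pics/m9.png

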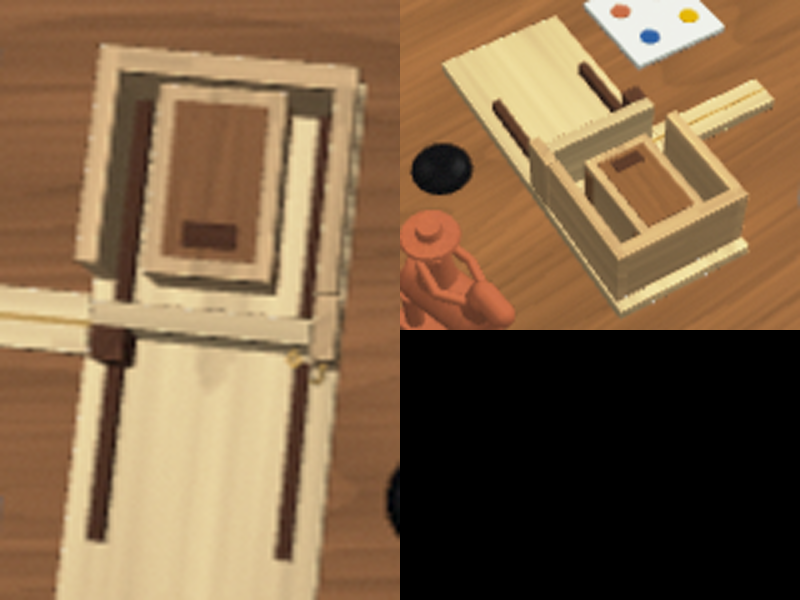

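The picture shows the box square at the back (160–290, 80–285). The door spans to the jamb at (312,330) with its batten at (110,345), so it is shut. Handing in.

```bash
python3 -c "
from plant import *
print(job_done())"
```

```text
the job is handed in; nothing more can be done
None
```

The box is home against the back board, the door is pushed fully shut against its stop, and the job was handed in at about 15 s; no verdict was returned, but camera checks along the way showed the box square, centred and clear of both rails.

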